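Shift the stock feeder into third speed

TASK

The stock feeder on the mat was last run in first speed; shift it to third for the softwood: guide its gear lever by the knob through the zigzag gate (along the far leg to the first crossing, across to the near leg, on past the tooth to the second crossing, back across, then on) until it is fully home in the third slot, the far one at the end away from the motor, and let go. Feel for the crossings and never force the lever where the gate stops it, and leave the things lying round the feeder where they are.

Things in the scene. Friction and masses are not known exactly. Their poses are not given: they have to be found in the camera images.
- feeder: Grey stock feeder, 344x118 mm, fixed, on three black rollers; origin on the mat under its middle. +y runs along it from the ribbed upright motor (y -108 mm, top 221 mm high) to the gear lever's end; +x is its far side, -x the near side with the terminal box. Gear lever pivots at (0, 80, 33) mm, hidden inside. Gate of two steel half plates on top, 92 mm wide, 6 mm thick, top 166 mm high.
- knob (a point): Centre of the black ball knob, 38 mm across, on the gear lever: 10 mm round stick, knob centre 205 mm from the pivot. Knob from pivot in the feeder's frame, with a = lever_along, c = lever_across: 205 mm x (sin c, sin a cos c, cos a cos c). Lever moves with 1 N, stays where left. Stick on a gate edge over 50 N counts as forced: 30 N at the knob, less if a rigid grip twists it.
- gate_middle (a point): Fixed point on the feeder, 130 mm over the pivot, in mid thickness of the plates; axes as the feeder's. Slot legs, 14 mm wide, are centred at x = +11 mm (far) and x = -11 mm (near). A tooth fills the far leg round y = 0. Both half plates are clamped in long holes, each on its own up to 9 mm either way along y, and that is not reported: the crossings must be felt (or seen).
- lever_along (a joint): Lean of the gear lever along the feeder, rad, + towards feeder +y (away from motor), stops at -0.30 and +0.30 inside the gearbox. At the plates the stick is at y = 130 mm x tan of it. First slot: far leg from -0.30 up to the tooth, whose face is at y -14 +-9 mm; the lever starts there, at -0.295 to -0.225. Third slot: far leg beyond the tooth, home at +0.30.
- lever_across (a joint): Lean across the feeder, rad, + to the far side (+x): +0.085 in mid far leg, -0.085 in mid near leg, walls at +-0.1. First crossing: the 13 mm right before the tooth's face. Second: 13 mm right behind its other face, which is at y +14 +-9 mm, so the stick passes there at y +20.5 +-9 mm; it is stopped at about -0.07 where there is no opening. The near leg runs on to a blind end, the second slot.
- tape_measure: Yellow tape measure, 43x90x62 mm, loose, in front of the feeder's lever end; bystander. Origin under its middle.
- offcut: Pale wood offcut, 38x120x19 mm, loose, in front of the feeder; bystander. Origin under its middle, long along its y.
- marker: White and blue marker pen, 17x135x16 mm, loose, behind the feeder; bystander. Origin under its middle, long along its y.

How it is judged:
By the outcome, as a careful person would: the job done as asked, in the order asked, and still so for the second after the job is handed in, with the robot touching nothing.
It also fails if it takes over 58 s, if anything falls off the work surface, if the arm or the gripper's body presses on something with over 40 N, if the wrist force passes 120 N, or if a joint passes its speed limit or range.

ROBOT

A 6-joint arm with a two-finger parallel gripper is mounted at the origin on a cart in front of the work surface, level with it; the furniture and walls round the work are solid. World frame = base frame: x ahead of the robot, y to its left, z up, the work surface at z = 0. Lengths are in m, angles in rad, forces in N, time in s.
With the tool pointing down it reaches from about 0.275 to 1 m from the base axis. Payload 8.4 kg.
Tool frame: the origin (TCP) lies at the very end of the fingers, on their centre line; the grasp point (between the pads) lies env.grip_depth behind it (env.grip_depth is the distance from the TCP to the grasp point, in m); z points along the fingers, y is the line along which they close (so a half turn about z gives the same grasp; the last joint's range is limited). The gripper opens to 85 mm and grips with 20 to 120 N. Pads are 22 mm wide; open, the fingers measure 114 mm over their backs; the gripper's body (76 mm by 85 mm) begins 54 mm behind the grasp point. The pads swing forward as they close: fully open they stand 13 mm farther back than shut.
Start: joints at [-1.242, 0.353, 1.633, -0, 1.155, -0.002], TCP at [0.203, -0.591, 0.231] pointing down, gripper open.
Joint ranges: [-2.63, 2.63], [-0.92, 2.1], [0.06, 2.66], [-1.3, 4.44], [0, 2.69], [-3.02, 3.02]. Speed limits (rad/s): [2.22, 2.22, 2.79, 3.14, 3.14, 3.14].

INTERFACE

Orientations are given as a rotation vector (axis times angle).
In Python, from bench import env, viewer, regions_of gives the robot as it stands.
- The arm moves only by the tool play_rows, never from a script. Its argument "motion" is a list that holds one entry, the list of rows, each a list of 5 numbers: the shift along the tool's x, y, z in cm, then the turn about the tool's z in degrees, then the opening, from -1 (shut) to 1 (fully open). A call has 1 to 12 rows; each row shifts and turns the commanded pose from where the row before left it, along the tool's axes as they then stand; what a row does not reach is not made up. A row lasts 1/12 s, in which the tool goes at most 41.7 mm and 7.16 degrees, less where a joint would pass 70% of its speed; a pose out of reach is approached as far as the arm can. A call is refused whole if a number of a shift passes 4.17 or a number of a turn 7.16, either way. A call with a gripper value outside its range is refused whole. The fingers move at their own pace and stop on an object; "grip_force" is the grip in N (left out, the last holds). Time passes only in rows, so rows that do not move let the fingers close. It gives the time, the measured TCP pose, the force, the opening and the grip force at its end, in the units of the state.
- env.get_state(): the state, without advancing time (a new reading comes with each control period).
- viewer.read_camera(name): name is "scene" or "top"; returns a dict with "image" (384x512x3 uint8, red, green, blue), "fovy" (degrees; the focal length in pixels is half the picture's height over the tangent of half this angle, whatever the lens; pixels are square), "cx", "cy" (the principal point, pixels), "rvec" (rotation vector, rad) and "tvec" (3), from world to camera coordinates, as OpenCV has them. Camera axes: x right, y down, z forward; pixel columns grow to the right and rows downward; lengths in m; the calibration is good to about 2 mm. A picture is of the moment at which its call begins. There is no depth.
- env.hand_in(): hands the job in; it is judged then, once.
Trained networks look in the newest picture that a camera, given by its name, has taken for a name from the list of things; names that differ only in an ending like _2 or _b are one class to them, and where a whole thing is asked for, a point or a joint stands for the part that bears it (a point fixed in the world has none). Each returns a list of dicts, best first, with "score" (0 to 1); they miss things now and then, are a little off and sometimes report something else, mostly with a low value. They report only what shows in the picture. A call takes as long as a camera call.
- regions_of(camera, query): "region" (384x512 bool, what is visible of it) and "box" ([left, top, right, bottom] in pixels, round what is visible of it).
The state is a dict: "time_s": time; "joint_pos": joint angles; "dq": joint speeds; "joint_torque": joint torques, N m; "tool_pos": TCP position; "orientation": TCP orientation; "ft_force": force on the tool from outside, world axes, zero at the start; "wrist_torque": the same for the moment, N m; "opening": finger opening in m; "grasp_force": force on a finger pad.
Only numpy, scipy, OpenCV 4.12 (cv2) and the standard library are available. Lean on these libraries where they do the work, as an engineer would, in place of code of your own. Each camera call takes 0.05 s, during which the arm holds its last target. There are 200 camera calls.

## Working session

There is one attempt and no reset: what is moved stays moved. The work goes in short steps, Python scripts to look and compute and a tool call to move; the robot and the scene stay as the last step left them, time stands still between calls to the robot, and variables do not carry over. Pictures are saved under pics/ and viewed, at most 10 in all, crops included, and the job is handed in when it is done.

Besides the shell and the picture viewer there is one more tool, called after "Emit:" as name([rows], argument=value, ...), one row to a line, values as JSON. play_rows: Moves the arm, as the interface text tells. Its arguments: {"type":"object","properties":{"motion":{"type":"array"},"grip_force":{"type":"number"}},"required":["motion"]}

```bash
ls; mkdir -p pics
python3 - <<'E'
from bench import env, viewer, regions_of
import cv2,numpy as np
s=env.get_state();print(s, env.grip_depth)
for n in("scene","top"):
    c=viewer.read_camera(n);print(n,c["fovy"],c["cx"],c["cy"],c["rvec"],c["tvec"])
    R=cv2.Rodrigues(np.array(c["rvec"]))[0];print(-R.T@c["tvec"])
    cv2.imwrite(f"pics/{n}0.png",c["image"][:,:,::-1])
    for q in("feeder","knob"):
        for r in regions_of(n,q)[:2]:
            ys,xs=np.nonzero(r["region"]);print(q,r["score"],r["box"],xs.mean(),ys.mean(),len(xs))
E
```

```text
pics
{'time_s': 0.0, 'joint_pos': array([-1.24236797e+00,  3.53627312e-01,  1.63414725e+00,  1.09652013e-05,
        1.15517996e+00, -2.39128930e-03]), 'dq': array([-0.00012025,  0.00055382,  0.00017183, -0.00221454,  0.00118947,
       -0.0012476 ]), 'joint_torque': array([-5.02674138e-04, -6.05252624e+01, -3.42070234e+01,  1.36194194e-04,
        9.25764354e-03,  6.90730673e-06]), 'tool_pos': array([ 0.20286639, -0.590657  ,  0.23056908]), 'orientation': array([-3.09738698e+00, -5.17055484e-01,  3.31501889e-04]), 'ft_force': array([ 0.61155358, -0.23695417, -0.08724242]), 'wrist_torque': array([-0.00071288,  0.04312282, -0.00686744]), 'grasp_force': 0.0, 'opening': 0.0854056970313727} 0.0187
scene 50.521775599415896 253.16381112623128 191.27369316821 [ 1.85028063  1.09319158 -0.63935278] [-0.08807405 -0.15450417  1.43675534]
[ 1.20569032 -0.56369595  0.56960709]
feeder 0.9 [170.9, 148.4, 329.5, 258.1] 246.12786019612773 199.56424440533064 7954
knob 0.56 [262.9, 146.8, 280.5, 196.8] 272.5988372093023 162.25581395348837 344
top 42.50073965986384 257.5757125636724 193.31946821950004 [ 2.54173438 -1.50345699  0.16871194] [-0.44058015  0.40241725  1.21366991]
[ 0.32573845 -0.31745165  1.27364205]
feeder 0.79 [187.3, 141.8, 338.7, 237.5] 264.5711608146945 190.64513307509685 8003
knob 0.73 [230.1, 159.0, 262.3, 184.1] 249.05217391304348 170.90144927536232 345
```

Run:
```python
import cv2
a=cv2.imread("pics/scene0.png")[110:290,130:370];b=cv2.imread("pics/top0.png")[100:280,150:390]
cv2.imwrite("pics/s1.png",cv2.resize(a,(800,600),interpolation=3));cv2.imwrite("pics/t1.png",cv2.resize(b,(800,600),interpolation=3))
```

```text
(no output)
```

View pics/s1.png

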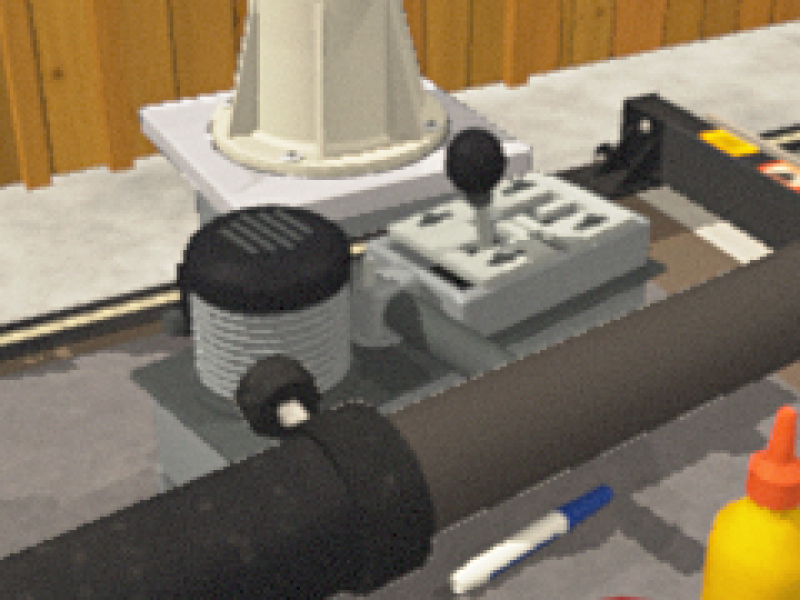

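View pics/t1.png

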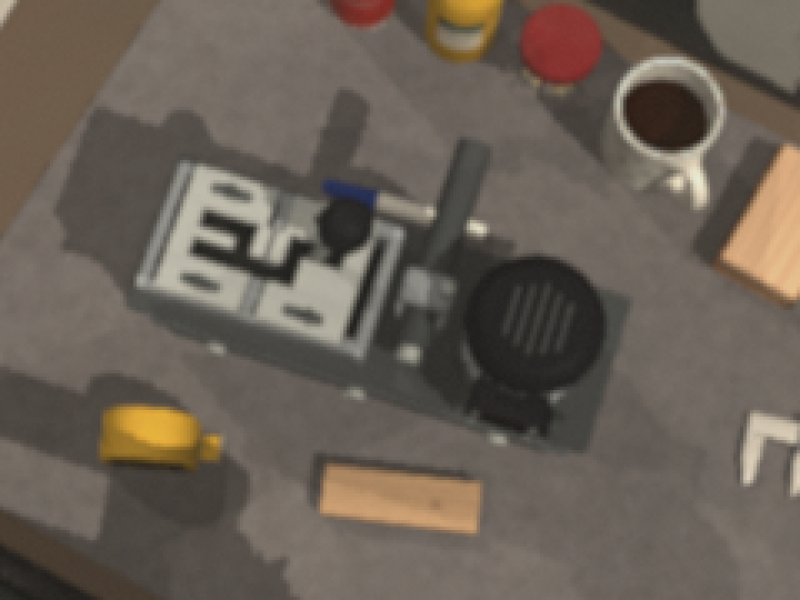

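The top view (crop at 3.33x) shows the feeder with its motor on the right, at (535,320), and the gate on the left with its zigzag slot visible. The knob is at (345,225), the marker behind the feeder, and the tape measure and offcut in front. Next I'll rectify the gate-top plane to metric.

```bash
cat > h.py <<'E'
import cv2,numpy as np
from bench import env, viewer, regions_of
def cam(n):
    c=viewer.read_camera(n);f=192/np.tan(np.radians(c["fovy"]/2))
    K=np.array([[f,0,c["cx"]],[0,f,c["cy"]],[0,0,1]]);R=cv2.Rodrigues(np.array(c["rvec"]))[0];t=np.array(c["tvec"])
    return c["image"],K,R,t
def onplane(K,R,t,uv,z):
    C=-R.T@t;d=R.T@np.linalg.inv(K)@np.array([uv[0],uv[1],1.]);return C+d*(z-C[2])/d[2]
def proj(K,R,t,P):
    p=K@(R@np.array(P)+t);return p[:2]/p[2]
def rect(c,z,o,yaw,x,y,res):
    # feeder frame image: cols = feeder y over range y, rows = -x over range x (mm)
    im,K,R,t=c;H=K@np.c_[R,t]
    ex=np.array([np.cos(yaw),np.sin(yaw)]);ey=np.array([-ex[1],ex[0]])
    # px (u,v)->feeder y=y0+u*res, x=x1-v*res
    A=np.zeros((4,3));A[:2,0]=ey*res/1e3;A[:2,1]=-ex*res/1e3;A[:2,2]=np.array(o)+ey*y[0]/1e3+ex*x[1]/1e3;A[2,2]=z;A[3,2]=1
    return cv2.warpPerspective(im,H@A,(int((y[1]-y[0])/res),int((x[1]-x[0])/res)),flags=cv2.INTER_CUBIC|cv2.WARP_INVERSE_MAP)[:,:,::-1]
E
python3 - <<'E'
from h import *
c=cam("top");K=c[1:]
P=lambda u,v,z:onplane(*K,(150+u*.3,100+v*.3),z)
print("motor top",P(535,320,.221),"knob",P(345,225,.228))
a=P(203,215,.166);b=P(335,258,.166);print("leg far",a,b)
a=P(195,163,.166);b=P(400,228,.166);print("edge far",a,b, np.arctan2(*(a-b)[[1,0]]))
a=P(152,283,.166);b=P(362,352,.166);print("edge near",a,b,np.arctan2(*(a-b)[[1,0]]))
print("offc",P(400,497,.019),"tape",P(150,435,.062),"marker",P(405,205,.016))
E
```

```text
motor top [ 0.58094641 -0.31429687  0.221     ] knob [ 0.57570234 -0.17524691  0.228     ]
leg far [ 0.54907384 -0.07653389  0.166     ] [ 0.56640591 -0.1721858   0.166     ]
edge far [ 0.57921161 -0.05270479  0.166     ] [ 0.60711062 -0.20143644  0.166     ] 1.7562210818290271
edge near [ 0.48981865 -0.06998688  0.166     ] [ 0.51719532 -0.22053929  0.166     ] 1.750672368284374
offc [ 0.45794125 -0.28711455  0.019     ] tape [ 0.40453132 -0.10388787  0.062     ] marker [ 0.66374606 -0.18019721  0.016     ]
```

Run:
```python
from h import *
c=cam("top");s=cam("scene")
o=(.547,-.129);y=(-100,100);x=(-70,70);r=.5
out=[]
for k in (c,s):
    im=rect(k,.166,o,.182,x,y,r).copy()
    for m in range(-80,100,20): cv2.line(im,(int((m+100)/r),0),(int((m+100)/r),6 if m else 20),(0,0,255),1)
    for m in range(-60,61,20): cv2.line(im,(0,int((70-m)/r)),(6 if m else 20,int((70-m)/r)),(0,0,255),1)
    out.append(im)
cv2.imwrite("pics/r1.png",cv2.resize(np.vstack(out),None,fx=1,fy=1))
cv2.imwrite("pics/r1.png",cv2.resize(out[0],(800,560),interpolation=2)); cv2.imwrite("pics/r2.png",out[1])
im,K,R,t=c
big=rect(c,.221,o,.182,(-60,60),(-260,-120),.5);cv2.imwrite("pics/mot.png",big)
```

```text
(no output)
```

View pics/r1.png

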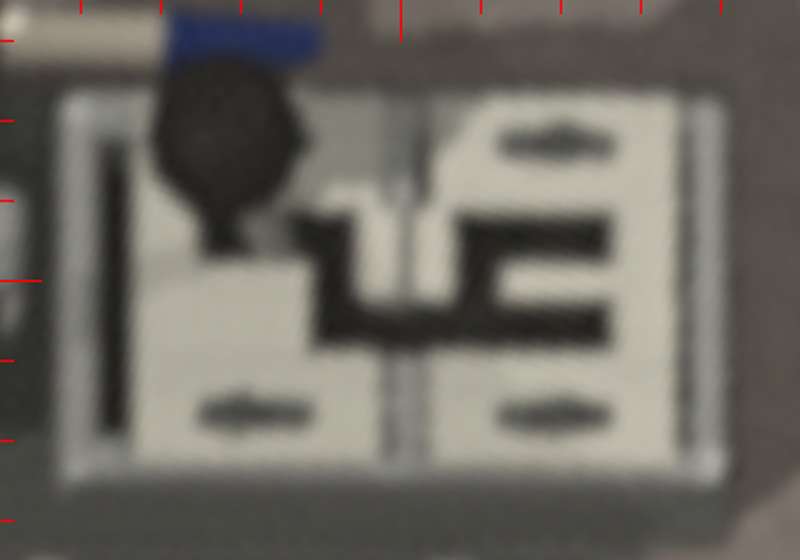

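View pics/mot.png

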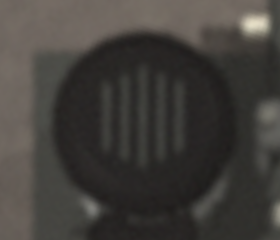

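View pics/r2.png

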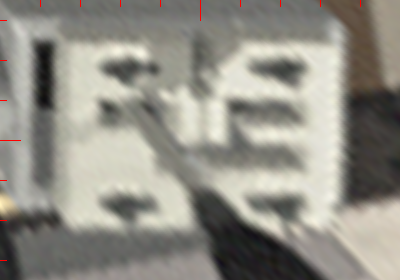

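View pics/scene0.png

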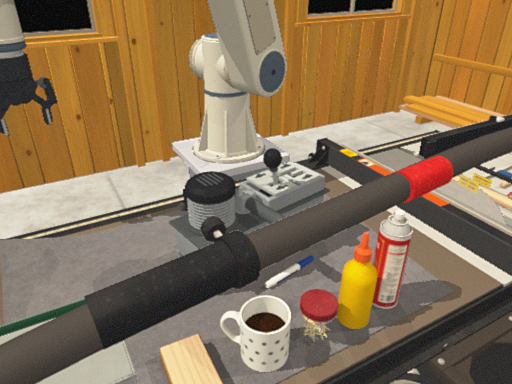

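Run:
```python
from h import *
from scipy.optimize import least_squares
cs={n:cam(n) for n in("scene","top")}
# dark ball: circle detect near expected
for n,c in cs.items():
    p=proj(*c[1:],(.5757,-.1752,.23));r=regions_of(n,"knob")[0]
    print(n,p,r["score"],r["box"])
    ys,xs=np.nonzero(r["region"]);w=np.bincount(ys);print([(i,w[i],xs[ys==i].min(),xs[ys==i].max()) for i in np.unique(ys)])
```

```text
scene [271.36683935 157.97193713] 0.66 [260.6, 145.7, 283.5, 196.8]
[(np.int64(149), np.int64(8), np.int64(269), np.int64(276)), (np.int64(150), np.int64(11), np.int64(267), np.int64(277)), (np.int64(151), np.int64(14), np.int64(266), np.int64(279)), (np.int64(152), np.int64(16), np.int64(265), np.int64(280)), (np.int64(153), np.int64(16), np.int64(265), np.int64(280)), (np.int64(154), np.int64(16), np.int64(265), np.int64(280)), (np.int64(155), np.int64(18), np.int64(264), np.int64(281)), (np.int64(156), np.int64(18), np.int64(264), np.int64(281)), (np.int64(157), np.int64(18), np.int64(264), np.int64(281)), (np.int64(158), np.int64(18), np.int64(264), np.int64(281)), (np.int64(159), np.int64(17), np.int64(265), np.int64(281)), (np.int64(160), np.int64(17), np.int64(265), np.int64(281)), (np.int64(161), np.int64(17), np.int64(265), np.int64(281)), (np.int64(162), np.int64(17), np.int64(265), np.int64(281)), (np.int64(163), np.int64(16), np.int64(265), np.int64(280)), (np.int64(164), np.int64(15), np.int64(266), np.int64(280)), (np.int64(165), np.int64(14), np.int64(266), np.int64(27
[... 2394 characters left out ...]
), np.int64(236), np.int64(258)), (np.int64(175), np.int64(22), np.int64(236), np.int64(257)), (np.int64(176), np.int64(21), np.int64(235), np.int64(255)), (np.int64(177), np.int64(17), np.int64(235), np.int64(251)), (np.int64(178), np.int64(17), np.int64(234), np.int64(250)), (np.int64(179), np.int64(14), np.int64(232), np.int64(250)), (np.int64(180), np.int64(9), np.int64(231), np.int64(239)), (np.int64(181), np.int64(10), np.int64(230), np.int64(239)), (np.int64(182), np.int64(10), np.int64(230), np.int64(239)), (np.int64(183), np.int64(9), np.int64(230), np.int64(238)), (np.int64(184), np.int64(8), np.int64(231), np.int64(238)), (np.int64(185), np.int64(5), np.int64(233), np.int64(237))]
```

Scene view: the arm is at the upper left with its gripper clear. The knob is at about (273,157). A big pipe crosses the foreground near the camera, well beyond the feeder, so it won't be in the way.

Run:
```python
from h import *
from scipy.optimize import least_squares
S,T=cam("scene"),cam("top")
f=lambda P:np.r_[proj(*S[1:],P)-(272.8,157.6),proj(*T[1:],P)-(253.8,168.0)]
r=least_squares(f,[.57,-.17,.23]);P=r.x;print("tri",P,r.fun)
# constrained: pivot o + lever
yaw=.182;ex=np.array([np.cos(yaw),np.sin(yaw),0]);ey=np.array([-ex[1],ex[0],0])
o=np.array([.547,-.129,.033])-.0004*ex
d=P-o;print("feeder",d@ex*1e3,d@ey*1e3,d[2]*1e3,np.linalg.norm(d))
def kn(a,c,o=o):return o+.205*(np.sin(c)*ex+np.sin(a)*np.cos(c)*ey+np.cos(a)*np.cos(c)*np.array([0,0,1]))
g=least_squares(lambda q:f(kn(*q)),[-.25,.085]);print(g.x,kn(*g.x),g.fun)
print("o",o)
```

```text
tri [ 0.57574119 -0.17432113  0.23012106] [-1.04327111  0.23505796 -0.66532869 -0.96911344]
feeder 20.46350805233212 -49.77465424470754 197.121061561214 0.2043354699458906
[-0.24782133  0.10071312] [ 0.57593279 -0.17454564  0.23073002] [-1.08319475  0.01431658 -0.53443125 -1.06953962]
o [ 0.54660661 -0.1290724   0.033     ]
```

Emit:
play_rows([
  [[0, 0, -0.8, -6.8, 1], [0, 0, -0.8, -6.8, 1], [0, 0, -0.8, -6.8, 1], [0, 0, -0.8, -6.8, 1], [0, 0, -0.8, -6.8, 1], [0, 0, -0.8, -6.8, 1], [0, 0, -0.8, -6.8, 1], [0, 0, -0.8, -6.8, 1], [0, 0, -0.8, -6.8, 1], [0, 0, -0.8, -6.8, 1], [0, 0, -0.8, -6.8, 1], [0, 0, -0.8, -6.8, 1]],
], grip_force=20)

```text
time_s: 1.75
tool_pos: [0.203, -0.5911, 0.3277]
orientation: [-2.001, -2.422, 0.0]
ft_force: [0.2, -0.7, 0.6]
opening: 0.0852
grasp_force: 0.0
```

Emit:
play_rows([
  [[1.43, 1.84, 0, 0, 1], [1.43, 1.84, 0, 0, 1], [1.43, 1.84, 0, 0, 1], [1.43, 1.84, 0, 0, 1], [1.43, 1.84, 0, 0, 1], [1.43, 1.84, 0, 0, 1], [1.43, 1.84, 0, 0, 1], [1.43, 1.84, 0, 0, 1], [1.43, 1.84, 0, 0, 1], [1.43, 1.84, 0, 0, 1], [1.43, 1.84, 0, 0, 1], [1.43, 1.84, 0, 0, 1]],
])

```text
time_s: 2.75
tool_pos: [0.3892, -0.381, 0.3274]
orientation: [2.008, 2.416, -0.0]
ft_force: [0.0, 0.2, 0.1]
opening: 0.0851
grasp_force: 0.0
```

Emit:
play_rows([
  [[1.43, 1.84, 0, 0, 1], [1.43, 1.84, 0, 0, 1], [1.43, 1.84, 0, 0, 1], [1.43, 1.84, 0, 0, 1], [1.43, 1.84, 0, 0, 1], [1.43, 1.84, 0, 0, 1], [1.43, 1.84, 0, 0, 1], [1.43, 1.84, 0, 0, 1], [1.43, 1.84, 0, 0, 1], [1.43, 1.84, 0, 0, 1], [1.43, 1.84, 0, 0, 1], [0, 0, 0, 0, 1]],
])

```text
time_s: 3.75
tool_pos: [0.561, -0.1876, 0.3272]
orientation: [2.005, 2.418, 0.003]
ft_force: [-0.6, -0.2, -0.3]
opening: 0.0852
grasp_force: 0.0
```

```bash
cat >> h.py <<'E'
yaw=.182;ex=np.array([np.cos(yaw),np.sin(yaw),0]);ey=np.array([-ex[1],ex[0],0])
o=np.array([.547,-.129,.033])-.0004*ex
def kn(a,c):return 205*np.array([np.sin(c),np.sin(a)*np.cos(c),np.cos(a)*np.cos(c)])
def fe(P):
    d=np.array(P)-o;return 1e3*np.array([d@ex,d@ey,d[2]])
def st():
    s=env.get_state();R=cv2.Rodrigues(s["orientation"])[0];G=fe(s["tool_pos"]-R[:,2]*env.grip_depth)
    F=s["ft_force"];print("t",round(s["time_s"],2),"grasp pt feeder",G.round(1),"F x,y,z",np.round([F@ex,F@ey,F[2]],1),"tq",s["wrist_torque"].round(2),"op",round(s["opening"]*1e3,1),"gf",s["grasp_force"],"toolx yaw",np.arctan2(R[1,0],R[0,0])-yaw-np.pi/2, R[:,2].round(3))
    return s
E
python3 -c "
from h import *
st()"
```

```text
t 3.75 grasp pt feeder [  3.5 -60.1 312.9] F x,y,z [-0.7 -0.1 -0.3] tq [ 0.    0.01 -0.05] op 85.2 gf 0.0 toolx yaw 0.004333033916015916 [ 0.001  0.001 -1.   ]
```

Emit:
play_rows([
  [[0.5, 0.75, 0, 0, 1], [0.5, 0.75, 0, 0, 1], [0, 0, 1.3, 0, 1], [0, 0, 1.3, 0, 1], [0, 0, 1.3, 0, 1], [0, 0, 1.3, 0, 1], [0, 0, 1.3, 0, 1], [0, 0, 1.3, 0, 1], [0, 0, 1.3, 0, 1], [0, 0, 1.3, 0, 1], [0, 0, 1.3, 0, 1], [0, 0, 0, 0, 1]],
])

```text
time_s: 4.75
tool_pos: [0.5702, -0.1776, 0.2078]
orientation: [-2.007, -2.413, 0.002]
ft_force: [-0.5, 0.2, 0.2]
opening: 0.0853
grasp_force: 0.0
```

```bash
python3 -c "
from h import *
st();T=cam('top');S=cam('scene')
for n,c in(('t',T),('s',S)):
    p=proj(*c[1:],o+.0184*ex-.05*ey+[0,0,.197]).astype(int);im=c[0][p[1]-35:p[1]+35,p[0]-46:p[0]+46,::-1]
    cv2.imwrite('pics/g%s.png'%n,cv2.resize(im,(400,304),interpolation=2))
cv2.imwrite('pics/g.png',np.hstack([cv2.imread('pics/gt.png'),cv2.imread('pics/gs.png')]))"
```

```text
t 4.75 grasp pt feeder [ 14.5 -52.  193.5] F x,y,z [-0.5  0.3  0.2] tq [-0.03 -0.02  0.02] op 85.3 gf 0.0 toolx yaw 0.001301459098287605 [-0.004  0.001 -1.   ]
```

View pics/g.png

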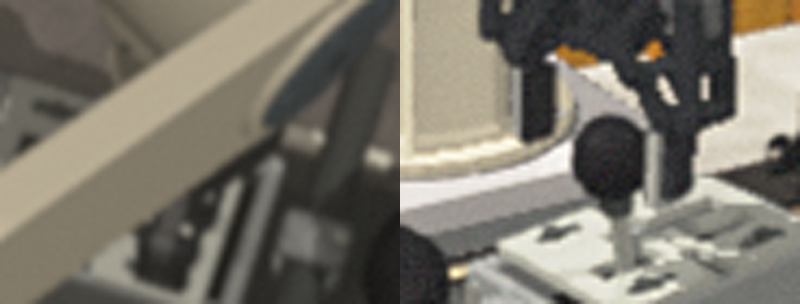

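The right half shows the knob at (610,155) between the open fingers, at (535,110) and (680,150). It is roughly centred and needs about 3 mm more towards +x and 3 mm lower.

Emit:
play_rows([
  [[0.1, 0.3, 0.3, 0, 1], [0, 0, 0, 0, 0.3], [0, 0, 0, 0, 0.1], [0, 0, 0, 0, -0.1], [0, 0, 0, 0, -0.3], [0, 0, 0, 0, -0.5], [0, 0, 0, 0, -0.7], [0, 0, 0, 0, -0.7]],
], grip_force=20)

```text
time_s: 5.52
tool_pos: [0.5749, -0.1763, 0.2078]
orientation: [2.007, 2.416, 0.001]
ft_force: [1.0, 0.8, 3.7]
opening: 0.0366
grasp_force: 20.0
```

```bash
python3 -c "
from h import *
st()
for a,c in((-.25,.085),(-.25,.1),(-.2,.085),(-.16,.085),(-.125,.085),(-.125,-.085),(0,-.085),(.15,-.085),(.15,.085),(.3,.085)):print(a,c,kn(a,c).round(1),130*np.tan(a))"
```

```text
t 5.52 grasp pt feeder [ 19.3 -51.6 193.5] F x,y,z [1.1 0.6 3.7] tq [-0.04 -0.1   0.02] op 36.6 gf 19.99172955751419 toolx yaw 0.002249957597153074 [ 0.001 -0.    -1.   ]
-0.25 0.085 [ 17.4 -50.5 197.9] -33.19444975873471
-0.25 0.1 [ 20.5 -50.5 197.6] -33.19444975873471
-0.2 0.085 [ 17.4 -40.6 200.2] -26.352304616127427
-0.16 0.085 [ 17.4 -32.5 201.7] -20.979329895577422
-0.125 0.085 [ 17.4 -25.5 202.7] -16.335167754767028
-0.125 -0.085 [-17.4 -25.5 202.7] -16.335167754767028
0 -0.085 [-17.4   0.  204.3] 0.0
0.15 -0.085 [-17.4  30.5 202. ] 19.64757834757836
0.15 0.085 [ 17.4  30.5 202. ] 19.64757834757836
0.3 0.085 [ 17.4  60.4 195.1] 40.21371244925102
```

Emit:
play_rows([
  [[0.2, -0.02, -0.05, 0, -0.7], [0.2, -0.02, -0.05, 0, -0.7], [0.2, -0.02, -0.05, 0, -0.7], [0.2, -0.02, -0.05, 0, -0.7], [0.2, -0.02, -0.05, 0, -0.7], [0.2, -0.02, -0.04, 0, -0.7], [0.2, 0, -0.04, 0, -0.7], [0.2, 0, -0.04, 0, -0.7], [0.2, 0, -0.04, 0, -0.7], [0, 0, 0, 0, -0.7]],
])

```text
time_s: 6.35
tool_pos: [0.57, -0.1583, 0.2115]
orientation: [2.007, 2.417, 0.0]
ft_force: [2.7, -2.0, 5.3]
opening: 0.0368
grasp_force: 20.2
```

```bash
python3 -c "
from h import *
st()"
```

```text
t 6.35 grasp pt feeder [ 17.7 -33.  197.2] F x,y,z [ 2.3 -2.5  5.3] tq [-0.41 -0.41 -0.01] op 36.8 gf 20.17976224422455 toolx yaw 0.0024167632399789696 [ 0.  0. -1.]
```

Emit:
play_rows([
  [[0.15, 0, -0.02, 0, -0.7], [0.15, 0, -0.02, 0, -0.7], [0.1, 0, -0.01, 0, -0.7], [0, 0, 0, 0, -0.7]],
])

```text
time_s: 6.68
tool_pos: [0.5692, -0.1546, 0.212]
orientation: [-2.008, -2.416, 0.0]
ft_force: [2.4, -1.3, 5.8]
opening: 0.0364
grasp_force: 20.2
```

Emit:
play_rows([
  [[0.1, 0, -0.01, 0, -0.7], [0.1, 0, -0.01, 0, -0.7], [0, 0, 0, 0, -0.7]],
])

```text
time_s: 6.93
tool_pos: [0.5688, -0.1526, 0.2122]
orientation: [-2.008, -2.416, 0.0]
ft_force: [3.1, -1.6, 6.0]
opening: 0.0367
grasp_force: 20.2
```

```bash
python3 -c "
from h import *
st()"
```

```text
t 6.93 grasp pt feeder [ 17.6 -27.2 197.9] F x,y,z [ 2.7 -2.1  6. ] tq [-0.44 -0.35 -0.04] op 36.7 gf 20.242328345775604 toolx yaw 0.0023200322618865954 [-0.  0. -1.]
```

Emit:
play_rows([
  [[0.1, 0, 0, 0, -0.7], [0.1, 0, 0, 0, -0.7], [0, 0, 0, 0, -0.7]],
])

```text
time_s: 7.18
tool_pos: [0.5685, -0.1507, 0.2123]
orientation: [2.007, 2.416, -0.0]
ft_force: [1.8, -2.3, 6.7]
opening: 0.0368
grasp_force: 20.3
```

Emit:
play_rows([
  [[0.1, 0, -0.01, 0, -0.7], [0.05, 0, 0, 0, -0.7], [0, 0, 0, 0, -0.7]],
])

```text
time_s: 7.43
tool_pos: [0.5683, -0.1493, 0.2124]
orientation: [2.008, 2.416, -0.0]
ft_force: [2.0, -3.3, 6.6]
opening: 0.0367
grasp_force: 20.3
```

```bash
python3 -c "
from h import *
st()"
```

```text
t 7.43 grasp pt feeder [ 17.7 -23.8 198.1] F x,y,z [ 1.4 -3.6  6.6] tq [-0.39 -0.28  0.  ] op 36.7 gf 20.314102470874786 toolx yaw 0.0022884707202386334 [ 0. -0. -1.]
```

Emit:
play_rows([
  [[0.1, 0, -0.03, 0, -0.7], [0, 0, 0, 0, -0.7]],
])

```text
time_s: 7.6
tool_pos: [0.5681, -0.1487, 0.2125]
orientation: [2.007, 2.416, -0.001]
ft_force: [2.7, -4.4, 5.0]
opening: 0.037
grasp_force: 20.2
```

Emit:
play_rows([
  [[0.1, 0, -0.02, 0, -0.7], [0, 0, 0, 0, -0.7]],
])

```text
time_s: 7.77
tool_pos: [0.568, -0.1484, 0.2126]
orientation: [2.006, 2.415, -0.002]
ft_force: [3.1, -7.8, 2.3]
opening: 0.0366
grasp_force: 20.1
```

```bash
python3 -c "
from h import *
st()"
```

```text
t 7.77 grasp pt feeder [ 17.6 -22.8 198.3] F x,y,z [ 1.6 -8.2  2.3] tq [-1.22 -0.53  0.01] op 36.6 gf 20.092560946941376 toolx yaw 0.002511843666303193 [ 0.    -0.002 -1.   ]
```

Emit:
play_rows([
  [[-0.15, 0, 0, 0, -0.7], [-0.2, 0, 0.02, 0, -0.7], [0, 0, 0, 0, -0.7], [0, -0.15, 0, 0, -0.7], [0, -0.15, 0, 0, -0.7], [0, -0.1, 0, 0, -0.7], [0, 0, 0, 0, -0.7]],
])

```text
time_s: 8.35
tool_pos: [0.5646, -0.1513, 0.2125]
orientation: [2.008, 2.416, 0.001]
ft_force: [2.7, 0.7, 3.7]
opening: 0.0369
grasp_force: 20.2
```

Emit:
play_rows([
  [[0, -0.15, 0, 0, -0.7], [0, -0.15, 0, 0, -0.7], [0, 0, 0, 0, -0.7]],
])

```text
time_s: 8.6
tool_pos: [0.5616, -0.1521, 0.2125]
orientation: [2.008, 2.416, 0.0]
ft_force: [3.6, 1.2, 4.2]
opening: 0.0367
grasp_force: 20.3
```

```bash
python3 -c "
from h import *
st()"
```

```text
t 8.6 grasp pt feeder [ 10.5 -25.3 198.2] F x,y,z [3.7 0.5 4.2] tq [ 0.18 -0.89 -0.02] op 36.7 gf 20.294594764709473 toolx yaw 0.002113119857421575 [ 0.  0. -1.]
```

Emit:
play_rows([
  [[0, -0.2, -0.02, 0, -0.7], [0, -0.2, -0.01, 0, -0.7], [0, -0.2, 0, 0, -0.7], [0, -0.2, 0, 0, -0.7], [0, -0.2, 0, 0, -0.7], [0, 0, 0, 0, -0.7]],
])

```text
time_s: 9.1
tool_pos: [0.5512, -0.154, 0.2127]
orientation: [-2.007, -2.416, 0.0]
ft_force: [2.4, 0.7, 3.3]
opening: 0.0366
grasp_force: 20.4
```

Emit:
play_rows([
  [[0, -0.2, 0, 0, -0.7], [0, -0.2, 0, 0, -0.7], [0, -0.2, 0, 0, -0.7], [0, -0.2, 0, 0, -0.7], [0, -0.2, 0.01, 0, -0.7], [0, -0.2, 0.01, 0, -0.7], [0, 0, 0, 0, -0.7]],
])

```text
time_s: 9.68
tool_pos: [0.5395, -0.1562, 0.2126]
orientation: [-2.008, -2.416, 0.0]
ft_force: [2.5, 0.7, 2.4]
opening: 0.0364
grasp_force: 20.5
```

```bash
python3 -c "
from h import *
st()"
```

```text
t 9.68 grasp pt feeder [-11.9 -25.4 198.3] F x,y,z [2.5 0.2 2.4] tq [ 0.18 -0.76  0.04] op 36.4 gf 20.45521080493927 toolx yaw 0.0021496930383571033 [-0. -0. -1.]
```

Emit:
play_rows([
  [[0, -0.2, 0, 0, -0.7], [0, -0.2, 0, 0, -0.7], [0, -0.15, 0, 0, -0.7], [0, 0, 0, 0, -0.7], [0.2, 0, -0.02, 0, -0.7], [0.2, 0, -0.02, 0, -0.7], [0.2, 0, -0.02, 0, -0.7], [0.2, 0, -0.02, 0, -0.7], [0, 0, 0, 0, -0.7]],
])

```text
time_s: 10.43
tool_pos: [0.5328, -0.1489, 0.2133]
orientation: [-2.007, -2.416, 0.001]
ft_force: [1.3, -1.7, 2.5]
opening: 0.0364
grasp_force: 20.4
```

```bash
python3 -c "
from h import *
st()"
```

```text
t 10.43 grasp pt feeder [-17.1 -17.1 199. ] F x,y,z [ 0.9 -1.9  2.5] tq [-0.23 -0.56 -0.02] op 36.4 gf 20.357941389083862 toolx yaw 0.0025870892086936603 [-0.001 -0.    -1.   ]
```

Emit:
play_rows([
  [[0.25, 0, -0.02, 0, -0.7], [0.25, 0, -0.02, 0, -0.7], [0.25, 0, -0.02, 0, -0.7], [0.25, 0, -0.01, 0, -0.7], [0.25, 0, 0, 0, -0.7], [0.25, 0, 0, 0, -0.7], [0.25, 0, 0, 0, -0.7], [0.25, 0, 0, 0, -0.7], [0, 0, 0, 0, -0.7]],
])

```text
time_s: 11.18
tool_pos: [0.5291, -0.1291, 0.2139]
orientation: [-2.007, -2.416, 0.0]
ft_force: [0.7, -0.5, -1.4]
opening: 0.0369
grasp_force: 20.3
```

Emit:
play_rows([
  [[0.25, 0, 0.01, 0, -0.7], [0.25, 0, 0.01, 0, -0.7], [0.25, 0, 0.02, 0, -0.7], [0.25, 0, 0.02, 0, -0.7], [0.25, 0, 0.02, 0, -0.7], [0.25, 0, 0.03, 0, -0.7], [0.25, 0, 0.03, 0, -0.7], [0.25, 0, 0.03, 0, -0.7], [0, 0, 0, 0, -0.7]],
])

```text
time_s: 11.93
tool_pos: [0.5258, -0.1095, 0.2125]
orientation: [-2.007, -2.417, -0.0]
ft_force: [0.2, -0.0, 1.2]
opening: 0.0367
grasp_force: 20.4
```

```bash
python3 -c "
from h import *
st()"
```

```text
t 11.93 grasp pt feeder [-16.9  23.  198.2] F x,y,z [ 0.2 -0.   1.2] tq [-0.22 -0.05  0.05] op 36.7 gf 20.41605055332184 toolx yaw 0.002398293664640061 [ 0.  0. -1.]
```

Emit:
play_rows([
  [[0.2, 0, 0.02, 0, -0.7], [0.2, 0, 0.02, 0, -0.7], [0.27, 0, 0.03, 0, -0.7], [0, 0, 0, 0, -0.7], [0, 0.1, 0, 0, -0.7], [0, 0.1, 0, 0, -0.7], [0, 0.1, 0, 0, -0.7], [0, 0, 0, 0, -0.7]],
])

```text
time_s: 12.6
tool_pos: [0.5274, -0.1028, 0.2117]
orientation: [-2.007, -2.416, 0.0]
ft_force: [-2.8, -1.1, 4.9]
opening: 0.037
grasp_force: 20.6
```

Emit:
play_rows([
  [[0, 0.1, 0, 0, -0.7], [0, 0, 0, 0, -0.7]],
])

```text
time_s: 12.77
tool_pos: [0.5285, -0.1026, 0.2118]
orientation: [-2.008, -2.416, 0.0]
ft_force: [-3.8, 0.1, 6.3]
opening: 0.0367
grasp_force: 20.7
```

```bash
python3 -c "
from h import *
st()"
```

```text
t 12.77 grasp pt feeder [-13.1  29.3 197.5] F x,y,z [-3.7  0.8  6.3] tq [-0.11  0.74 -0.03] op 36.7 gf 20.670526027679443 toolx yaw 0.0021169052878682315 [-0.  0. -1.]
```

Emit:
play_rows([
  [[0, 0.15, -0.02, 0, -0.7], [0, 0, 0, 0, -0.7]],
])

```text
time_s: 12.93
tool_pos: [0.5299, -0.1023, 0.2118]
orientation: [-2.008, -2.416, 0.0]
ft_force: [-2.6, -0.4, 5.0]
opening: 0.0364
grasp_force: 20.6
```

Emit:
play_rows([
  [[0, 0.15, -0.02, 0, -0.7], [0, 0, 0, 0, -0.7]],
])

```text
time_s: 13.1
tool_pos: [0.5314, -0.102, 0.212]
orientation: [-2.007, -2.416, 0.0]
ft_force: [-4.0, -0.4, 4.6]
opening: 0.0367
grasp_force: 20.6
```

```bash
python3 -c "
from h import *
st()"
```

```text
t 13.1 grasp pt feeder [-10.1  29.3 197.7] F x,y,z [-4.   0.3  4.6] tq [-0.18  0.86 -0.02] op 36.7 gf 20.63409447669983 toolx yaw 0.0022175088536295906 [-0.001  0.    -1.   ]
```

In the second crossing. Carry on across.

Emit:
play_rows([
  [[0, 0.2, -0.01, 0, -0.7], [0, 0.2, 0, 0, -0.7], [0, 0.2, 0, 0, -0.7], [0, 0.2, 0, 0, -0.7], [0, 0.2, 0, 0, -0.7], [0, 0.2, 0, 0, -0.7], [0, 0, 0, 0, -0.7]],
])

```text
time_s: 13.68
tool_pos: [0.5436, -0.0998, 0.2121]
orientation: [-2.008, -2.416, 0.0]
ft_force: [-2.6, -0.5, 3.2]
opening: 0.0369
grasp_force: 20.7
```

Emit:
play_rows([
  [[0, 0.2, 0, 0, -0.7], [0, 0.2, 0, 0, -0.7], [0, 0.2, 0, 0, -0.7], [0, 0.2, 0, 0, -0.7], [0, 0.2, 0, 0, -0.7], [0, 0.2, 0, 0, -0.7], [0, 0, 0, 0, -0.7]],
])

```text
time_s: 14.27
tool_pos: [0.5554, -0.0976, 0.2121]
orientation: [-2.008, -2.416, -0.0]
ft_force: [-3.5, -0.1, 2.0]
opening: 0.0369
grasp_force: 20.6
```

```bash
python3 -c "
from h import *
st()"
```

```text
t 14.27 grasp pt feeder [ 14.3  29.4 197.8] F x,y,z [-3.5  0.5  2. ] tq [-0.12  0.97 -0.01] op 36.9 gf 20.614208579063416 toolx yaw 0.002303733877867753 [-0.  0. -1.]
```

Emit:
play_rows([
  [[0, 0.15, 0, 0, -0.7], [0, 0.15, 0, 0, -0.7], [0.2, 0, 0.03, 0, -0.7], [0.2, 0, 0.03, 0, -0.7], [0.2, 0, 0.03, 0, -0.7], [0.2, 0, 0.04, 0, -0.7], [0.2, 0, 0.04, 0, -0.7], [0, 0, 0, 0, -0.7]],
])

```text
time_s: 14.93
tool_pos: [0.5562, -0.0869, 0.2103]
orientation: [2.007, 2.417, 0.0]
ft_force: [-1.2, -1.6, 0.2]
opening: 0.0372
grasp_force: 20.4
```

Emit:
play_rows([
  [[0.2, 0, 0.04, 0, -0.7], [0.2, 0, 0.04, 0, -0.7], [0.2, 0, 0.05, 0, -0.7], [0.2, 0, 0.05, 0, -0.7], [0.2, 0, 0.05, 0, -0.7], [0.2, 0, 0.05, 0, -0.7], [0.2, 0, 0.05, 0, -0.7], [0, 0, 0, 0, -0.7]],
])

```text
time_s: 15.6
tool_pos: [0.5537, -0.0731, 0.2071]
orientation: [2.007, 2.417, 0.0]
ft_force: [-0.4, -0.9, -1.1]
opening: 0.0365
grasp_force: 20.5
```

```bash
python3 -c "
from h import *
st()"
```

```text
t 15.6 grasp pt feeder [ 17.1  53.7 192.8] F x,y,z [-0.5 -0.8 -1.1] tq [-0.26 -0.02 -0.03] op 36.5 gf 20.45094072818756 toolx yaw 0.0023944428558395625 [ 0.  0. -1.]
```

Emit:
play_rows([
  [[0.2, 0, 0.05, 0, -0.7], [0.2, 0, 0.06, 0, -0.7], [0.1, 0, 0.03, 0, -0.7], [0, 0, 0, 0, -0.7]],
])

```text
time_s: 15.93
tool_pos: [0.5527, -0.0684, 0.2058]
orientation: [-2.007, -2.416, -0.0]
ft_force: [-0.3, -0.8, -0.3]
opening: 0.0365
grasp_force: 20.5
```

Emit:
play_rows([
  [[0.1, 0, 0.03, 0, -0.7], [0.1, 0, 0.03, 0, -0.7], [0, 0, 0, 0, -0.7]],
])

```text
time_s: 16.18
tool_pos: [0.5524, -0.0665, 0.2052]
orientation: [-2.008, -2.416, -0.0]
ft_force: [-0.4, -1.4, 0.1]
opening: 0.0365
grasp_force: 20.5
```

Emit:
play_rows([
  [[0.1, 0, 0.03, 0, -0.7], [0, 0, 0, 0, -0.7]],
])

```text
time_s: 16.35
tool_pos: [0.5522, -0.0656, 0.2049]
orientation: [2.008, 2.416, 0.0]
ft_force: [-0.6, -1.3, 1.1]
opening: 0.037
grasp_force: 20.5
```

```bash
python3 -c "
from h import *
st()"
```

```text
t 16.35 grasp pt feeder [ 17.   61.5 190.6] F x,y,z [-0.8 -1.2  1.1] tq [-0.22 -0.01 -0.03] op 37.0 gf 20.479867458343506 toolx yaw 0.002171250977586414 [ 0.  0. -1.]
```

Emit:
play_rows([
  [[0.1, 0, 0.02, 0, -0.7], [0, 0, 0, 0, -0.7]],
])

```text
time_s: 16.52
tool_pos: [0.5519, -0.0647, 0.2046]
orientation: [-2.008, -2.416, 0.0]
ft_force: [-0.4, -2.4, 0.1]
opening: 0.0369
grasp_force: 20.5
```

Emit:
play_rows([
  [[0.1, 0, 0.01, 0, -0.7], [0, 0, 0, 0, -0.7]],
])

```text
time_s: 16.68
tool_pos: [0.5517, -0.0638, 0.2044]
orientation: [-2.008, -2.416, 0.001]
ft_force: [-0.2, -2.9, -1.7]
opening: 0.037
grasp_force: 20.4
```

Emit:
play_rows([
  [[0.1, 0, 0, 0, -0.7], [0, 0, 0, 0, -0.7]],
])

```text
time_s: 16.85
tool_pos: [0.5513, -0.0628, 0.2042]
orientation: [-2.007, -2.416, 0.001]
ft_force: [0.9, -4.5, -4.3]
opening: 0.0369
grasp_force: 20.8
```

```bash
python3 -c "
from h import *
st()"
```

```text
t 16.85 grasp pt feeder [ 16.6  64.3 189.9] F x,y,z [ 0.1 -4.6 -4.3] tq [-0.67 -0.07 -0.07] op 36.9 gf 20.75019657611847 toolx yaw 0.0022363663134750134 [-0.001 -0.    -1.   ]
```

Emit:
play_rows([
  [[0.1, 0, 0.03, 0, -0.7], [0, 0, 0, 0, -0.7]],
])

```text
time_s: 17.02
tool_pos: [0.5512, -0.0619, 0.2039]
orientation: [-2.007, -2.416, 0.001]
ft_force: [-0.4, -5.8, -6.0]
opening: 0.0365
grasp_force: 20.7
```

Emit:
play_rows([
  [[0.1, 0, 0.02, 0, -0.7], [0, 0, 0, 0, -0.7]],
])

```text
time_s: 17.18
tool_pos: [0.5511, -0.061, 0.2037]
orientation: [-2.008, -2.416, 0.001]
ft_force: [0.3, -5.7, -6.6]
opening: 0.0368
grasp_force: 20.8
```

```bash
python3 -c "
from h import *
st()
S=cam('scene')
p=proj(*S[1:],o+.0174*ex+.06*ey+[0,0,.17]).astype(int);im=S[0][p[1]-40:p[1]+50,p[0]-60:p[0]+60,::-1]
cv2.imwrite('pics/e.png',cv2.resize(im,(800,600),interpolation=2))"
```

```text
t 17.18 grasp pt feeder [ 16.7  66.1 189.4] F x,y,z [-0.7 -5.7 -6.6] tq [-0.97 -0.16  0.07] op 36.8 gf 20.831716060638428 toolx yaw 0.0023597215150836792 [-0.    -0.001 -1.   ]
```

View pics/e.png

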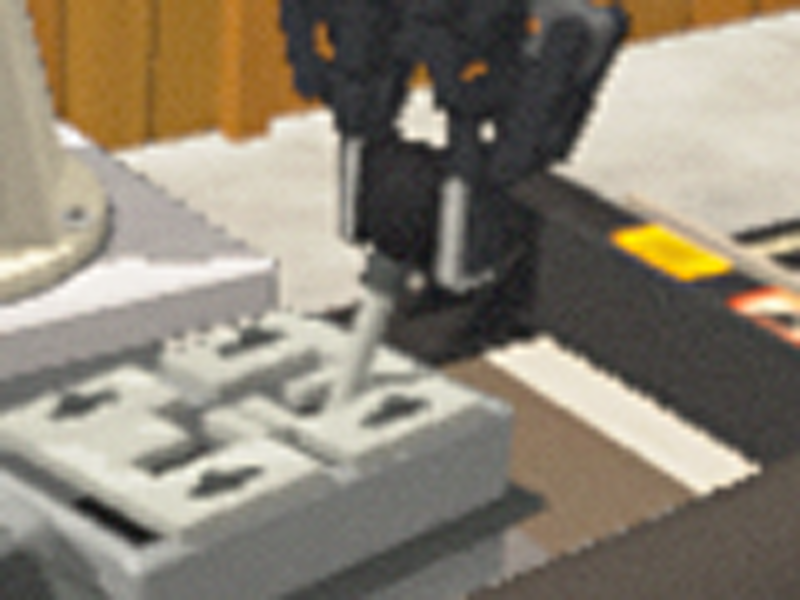

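The picture shows the stick leaning fully towards the lever end in the far leg, with the knob between the pads at (400,200). The force has levelled off at about 6 N along, so it is against the stop. I'll release and lift away.

Emit:
play_rows([
  [[0, 0, 0, 0, -0.1], [0, 0, 0, 0, 0.3], [0, 0, 0, 0, 1], [0, 0, 0, 0, 1], [0, 0, 0, 0, 1], [0, 0, 0, 0, 1], [0, 0, 0, 0, 1], [0, 0, -0.5, 0, 1], [0, 0, -1, 0, 1], [0, 0, -1, 0, 1], [0, 0, -2, 0, 1], [0, 0, -2, 0, 1]],
])

```text
time_s: 18.23
tool_pos: [0.5511, -0.0607, 0.2705]
orientation: [-2.008, -2.416, 0.0]
ft_force: [1.2, -0.2, 1.0]
opening: 0.0853
grasp_force: 0.0
```

Emit:
play_rows([
  [[0, 0, -2, 0, 1], [0, 0, -2, 0, 1], [0, -2, 0, 0, 1], [0, -3, 0, 0, 1], [0, -3, 0, 0, 1], [0, -3, 0, 0, 1], [0, -3, 0, 0, 1], [0, -3, 0, 0, 1], [0, -2, 0, 0, 1], [0, 0, 0, 0, 1], [0, 0, 0, 0, 1], [0, 0, 0, 0, 1]],
])

```text
time_s: 19.23
tool_pos: [0.3654, -0.0957, 0.3102]
orientation: [2.007, 2.414, 0.002]
ft_force: [-0.3, -1.5, 0.6]
opening: 0.0853
grasp_force: 0.0
```

```bash
python3 -c "
from h import *
from scipy.optimize import least_squares
st();C={n:cam(n) for n in('scene','top')}
P0=o+ex*.0174+ey*.0604+np.array([0,0,.195]);ob={}
for n,c in C.items():
    R=regions_of(n,'knob');e=proj(*c[1:],P0);print(n,e,[(r['score'],r['box']) for r in R[:2]])
    p=e.astype(int);g=c[0].max(2)[p[1]-22:p[1]+22,p[0]-22:p[0]+22]
    m=cv2.morphologyEx((g<70).astype('uint8'),cv2.MORPH_OPEN,np.ones((7,7),np.uint8));nn,l,s,q=cv2.connectedComponentsWithStats(m);print(s[1:].tolist(),(q[1:]+p-22).round(1).tolist())
c=C['scene'];p=proj(*c[1:],P0).astype(int);a=c[0][p[1]-40:p[1]+50,p[0]-60:p[0]+60,::-1];c=C['top'];p=proj(*c[1:],P0).astype(int);b=c[0][p[1]-45:p[1]+45,p[0]-60:p[0]+60,::-1]
cv2.imwrite('pics/f.png',np.hstack([cv2.resize(a,(400,300)),cv2.resize(b,(400,300))]))"
```

```text
t 19.23 grasp pt feeder [-172.2   65.6  295.9] F x,y,z [-0.5 -1.4  0.6] tq [ 0.02 -0.03 -0.03] op 85.3 gf 0.0 toolx yaw 0.0018602367372899664 [ 0.002 -0.    -1.   ]
scene [309.15598242 144.69881141] [(0.7, [297.0, 135.1, 321.9, 177.2])]
[[15, 15, 29, 29, 597]] [[315.9, 152.1]]
top [205.33268804 153.34088842] [(0.88, [193.6, 147.1, 228.7, 179.5])]
[[14, 15, 16, 17, 240]] [[204.7, 154.1]]
```

View pics/f.png

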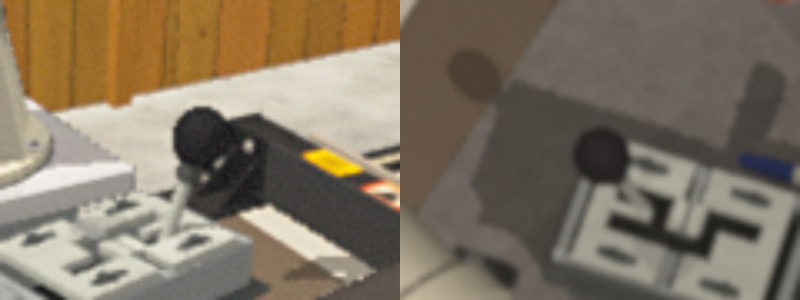

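The lever is fully home in the third slot (knob at (205,133) in the left crop and (600,155) in the right). The gripper is clear and nothing round the feeder has been moved.

```bash
python3 -c "
from bench import env
print(env.hand_in())"
```

```text
the job is handed in; nothing more can be done
None
```

I shifted the feeder's gear lever from first to third through both crossings, pushed it on to its stop (highest force read about 9 N), let go, backed the arm clear and handed the job in at about 19 s; the hand-in returned no verdict.

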